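# Put the coffee brush away in the riser tray

### The job

Lay the coffee brush down flat in the open copper-coloured tray, let go of it, and then slide the tray by its black grip all the way home into the bay under the wooden cup riser, brush and all, so that the tray's end is flush with the mouth and only the grip sticks out. Leave the tamper, the jigger, the milk pitcher and the small black flask where they stand.

Things in the scene. Friction and masses are not known exactly. Their poses are not given: they have to be found in the camera images.
- riser: Low wooden cup riser, fixed, 166 long (x) x 127 wide (y) x 42 mm high. Under it is a hidden bay, open at one end: 109 mm wide, 34 mm high, 160 mm deep to its back wall, no floor (the tray slides on the work surface). Origin: middle of the bay's mouth, at surface level. x: straight into the bay; y: across the mouth; z up. Its rear half (80 mm and more behind the mouth) carries a mug and a rail.
- riser_mid (a point): Centre of the riser's top plate, 80 mm behind the mouth, 42 mm up; axes as the riser's. Rear half: a fixed green mug, to 98 mm above the surface, and a steel rail 75 mm high. At the mouth two steel cheeks, 30 mm high, flare outwards to 27 mm before the mouth, where they stand about 134 mm apart; they guide the tray in.
- tray: Loose open copper-coloured tray, about 0.4 kg, black grip at one end. Box 160 long (x) x 104 wide (y) x 26 mm high, walls and floor 4 mm. Origin: centre of its underside. x: from the grip end (face at x = -80 mm) to the leading end (+80 mm), which enters the bay first. Home: the leading end stops at the bay's back wall, grip-end face flush with the mouth, origin 80 mm inside the mouth.
- tray_grip (a point): Point to grasp on the tray's black grip, 26 mm above the tray's underside and 30 mm out from the box face. The grip is an upright bar, 14 mm thick across the tray (y), running 50 mm out from the box face along x, from 10 to 40 mm high. Axes as the tray's.
- brush_mid (a point): Centre of the loose coffee brush (black handle, straw-coloured bristles), 134 long (along its y) x 21 wide (x) x 17 mm high (z), lying on the surface; the point is 8.5 mm above its underside.
- tamper: Loose coffee tamper standing upright, steel foot 58 mm across, black grip, 82 mm high; a bystander at the back, under the wall shelf of glasses (which overhangs the surface beyond about 0.75 m ahead of the robot, 0.34 m up). Origin: centre of its underside.
- jigger: Loose double-cone steel jigger standing upright, 44 mm across, 74 mm high; a bystander. Origin: centre of its underside.
- pitcher: Loose small steel milk pitcher with handle, 69x98x80 mm, standing; a bystander. Origin: centre of its underside.
- flask: Loose small black flask, 57 mm across, 74 mm high, standing on the freezer's near frame; a bystander. Origin: centre of its underside.
- brush: The same brush as point brush_mid; origin at the centre of its underside, axes alike.

How it is judged:
On the way:
1. the brush lies in the tray, flat and let go (x of brush_mid in the frame of tray between -0.076 and 0.076 m and y of brush_mid in the frame of tray between -0.048 and 0.048 m and z of brush_mid in the frame of tray between 0 and 0.022 m and angle between brush_mid's own z axis and vertical below 0.2 rad and contact force between the fingers and brush below 0.1 N and linear speed of brush below 0.03 m/s), for 0.2 s.
At the end, for the whole second after the job is handed in: The tray stands level, fully in the bay with its grip-end face flush with the mouth (within 5 mm of home) and at rest; the brush lies flat within the tray's walls; tamper, jigger, pitcher and flask are within 30 mm of where they stood and were never tipped (x of tray in the frame of riser between 0.075 and 0.085 m and y of tray in the frame of riser between -0.006 and 0.006 m and angle between the x axis of tray and the x axis of riser, either way round below 0.06 rad and angle between tray's own z axis and vertical below 0.05 rad and x of brush_mid in the frame of tray between -0.076 and 0.076 m and y of brush_mid in the frame of tray between -0.048 and 0.048 m and z of brush_mid in the frame of tray between 0 and 0.022 m and angle between brush_mid's own z axis and vertical below 0.2 rad and linear speed of tray below 0.02 m/s and distance of each of tamper, jigger, pitcher, flask from where it was at the start of the episode below 0.03 m); the robot touches nothing.
It fails at once if the tamper is pushed away by more than 30 mm or tipped over (distance of tamper from where it was at the start of the episode above 0.03 m or angle between tamper's own z axis and vertical above 0.5 rad).
It fails at once if the jigger is pushed away by more than 30 mm or tipped over (distance of jigger from where it was at the start of the episode above 0.03 m or angle between jigger's own z axis and vertical above 0.5 rad).
It fails at once if the pitcher is pushed away by more than 30 mm or tipped over (distance of pitcher from where it was at the start of the episode above 0.03 m or angle between pitcher's own z axis and vertical above 0.5 rad).
It fails at once if the flask is pushed away by more than 30 mm or tipped over (distance of flask from where it was at the start of the episode above 0.03 m or angle between flask's own z axis and vertical above 0.5 rad).
It also fails if it takes over 51 s, if anything falls off the work surface, if the arm or the gripper's body presses on something with over 40 N, if the wrist force passes 120 N, or if a joint passes its speed limit or range.

### The arm

A 6-joint arm with a two-finger parallel gripper is mounted at the origin on a cart in front of the work surface, level with it; the furniture and walls round the work are solid. World frame = base frame: x ahead of the robot, y to its left, z up, the work surface at z = 0. Lengths are in m, angles in rad, forces in N, time in s.
With the tool pointing down it reaches from about 0.225 to 0.875 m from the base axis. Payload 3.4 kg.
Tool frame: the origin (TCP) lies at the very end of the fingers, on their centre line; the grasp point (between the pads) lies 19 mm behind it (grasp_offset is the distance from the TCP to the grasp point, in m); y points along the fingers, z is the direction in which the jaws open and shut, and the axes are right-handed (so a half turn about y gives the same grasp; the last joint's range is limited). The gripper opens to 85 mm and grips with 20 to 120 N. Pads are 22 mm wide; open, the fingers measure 114 mm over their backs; the gripper's body (76 mm by 85 mm) begins 54 mm behind the grasp point. The pads swing forward as they close: fully open they stand 13 mm farther back than shut.
Start: joints at [-1.447, 0.276, 1.505, -0, 1.361, -0.121], TCP at [0.139, -0.558, 0.231] pointing down, gripper open.
Joint ranges: [-2.89, 2.89], [-0.75, 2.08], [0.22, 2.7], [-1.18, 4.32], [0.11, 2.71], [-2.7, 2.7]. Speed limits (rad/s): [2.57, 2.57, 3.14, 3.14, 3.14, 3.14].

### API

Orientations are given as a unit quaternion [w, x, y, z].
In Python, from rig import get_state, get_image, sign_off, grasp_offset gives the robot as it stands.
- The arm moves only by the shell command python3 -m jog 'ROWS' [FORCE]. ROWS is JSON, one flat list of numbers, 7 for each row, row after row: the closure in counts, from 0 (fully open) to 255 (shut), then the shift along the tool's x, y, z in cm, then the turn, a rotation vector about the tool's x, y, z in units of 8 degrees (1.0 is 8 degrees). In form: [jaw, tx, ty, tz, rx, ry, rz, jaw, tx, ty, tz, rx, ry, rz, ...]. A call has 1 to 12 rows; each row is the pose to reach, as a shift and turn from the pose commanded when the call began, along the tool's axes at that moment; what a row does not reach only later rows make up. A row lasts 1/8 s, in which the tool goes at most 62.5 mm and 10.7 degrees, less where a joint would pass 70% of its speed; a pose out of reach is approached as far as the arm can. A call with a gripper value outside its range is refused whole. The fingers move at their own pace and stop on an object; FORCE is the grip in N (left out, the last holds). Time passes only in rows, so rows that repeat a pose let the fingers close. It gives the time, the measured TCP pose, the force and the opening at its end, in the units of the state.
- get_state(): the state, without advancing time (a new reading comes with each control period).
- get_image(name): name is "scene" or "top"; returns a dict with "color" (384x512x3 uint8, blue, green, red), "mtx" (3x3 intrinsics, pixels), "k1" (the pictures are not rectified: a ray, as slopes to the right and down, at radius r is drawn at 1 + k1 r^2 times it, then the intrinsics apply), "R" (3x3) and "t" (3): a world point X has camera coordinates R X + t. Camera axes: x right, y down, z forward; pixel columns grow to the right and rows downward; lengths in m; the calibration is good to about 2 mm. A picture is of the moment at which its call begins. There is no depth.
- sign_off(): hands the job in, once; it reports no verdict.
The state is a dict: "clock": time; "qpos": joint angles; "qd": joint speeds; "effort": joint torques, N m; "position": TCP position; "ee_rot": TCP orientation; "contact_force": force on the tool from outside, world axes, zero at the start; "moment": the same for the moment, N m; "width": finger opening in m.
Only numpy, scipy, OpenCV 4.12 (cv2) and the standard library are available. Lean on these libraries where they do the work, as an engineer would, in place of code of your own. Each camera call takes 0.05 s, during which the arm holds its last target.

## Working session

There is one attempt and no reset: what is moved stays moved. The work goes in short steps, Python scripts to look and compute and a shell command to move; the robot and the scene stay as the last step left them, time stands still between calls to the robot, and variables do not carry over. Pictures are saved under pics/ and viewed, and the job is handed in when it is done.

```bash
mkdir -p pics; ls; python3 - <<'E'
from rig import *
import cv2,json
print(get_state(),grasp_offset)
for n in("scene","top"):
    im=get_image(n); cv2.imwrite(f"pics/{n}0.png",im["color"]); print(n,im["mtx"],im["k1"],im["R"],im["t"])
E
```

```text
pics
{'clock': 0.0, 'qpos': array([-1.44701155e+00,  2.76586064e-01,  1.50613560e+00,  8.44740651e-06,
        1.36069128e+00, -1.20997061e-01]), 'qd': array([-0.00043244,  0.00193456,  0.00041268, -0.00027088,  0.00085267,
       -0.00163969]), 'effort': array([-1.61783282e-03, -4.16781700e+01, -2.45806503e+01, -2.07081998e-04,
        1.09940246e-02,  1.00555511e-05]), 'position': array([ 0.13928196, -0.55733244,  0.23044382]), 'ee_rot': array([ 0.08632891, -0.08632487,  0.70246068, -0.70117354]), 'contact_force': array([-0.26383762,  0.98641464, -0.45511928]), 'moment': array([-0.0004545 ,  0.01337887, -0.01601876]), 'width': 0.08509009823090306} 0.0187
scene [[482.51209948   0.         260.6002399 ]
 [  0.         482.51209948 186.72279182]
 [  0.           0.           1.        ]] -0.09426108189578492 [[-0.89100473 -0.45386952  0.01063154]
 [-0.32117907  0.61361959 -0.72132864]
 [ 0.32086536 -0.64612185 -0.69251135]] [0.52112843 0.21218206 1.09930387]
top [[476.74542855   0.         254.22663376]
 [  0.         476.74542855 190.89992994]
 [  0.           0.           1.        ]] -0.07544755207406706 [[ 0.00815398 -0.9999373   0.00767546]
 [-0.99498501 -0.00887835 -0.09962931]
 [ 0.09969121 -0.00682459 -0.99499502]] [-7.36340537e-04  6.01082768e-01  1.38858899e+00]
```

View pics/scene0.png

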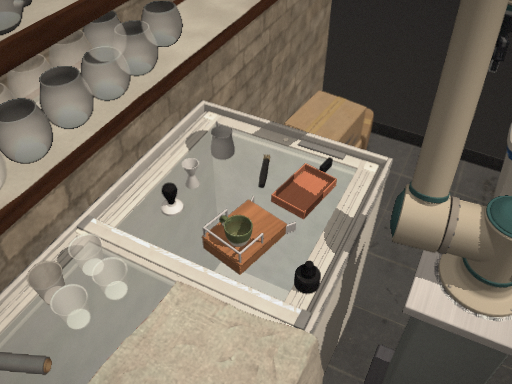

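View pics/top0.png

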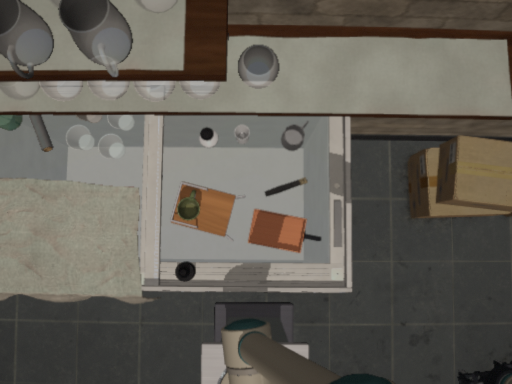

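```bash
cat > h.py <<'E'
import numpy as np,cv2
from rig import *
def ray(im,u,v):
    K=im["mtx"];k=im["k1"]
    p=cv2.undistortPoints(np.array([[[u,v]]],float),K,np.array([k,0,0,0.]))[0,0]
    d=im["R"].T@np.array([p[0],p[1],1]); o=-im["R"].T@im["t"]
    return o,d
def onz(im,u,v,z):
    o,d=ray(im,u,v); return (o+d*(z-o[2])/d[2])[:2]
def proj(im,X):
    return cv2.projectPoints(np.array(X,float).reshape(-1,3),cv2.Rodrigues(im["R"])[0],im["t"],im["mtx"],np.array([im["k1"],0,0,0.]))[0][:,0]
def crop(im,x0,y0,x1,y1,s,name):
    c=cv2.resize(im["color"][y0:y1,x0:x1],None,fx=s,fy=s,interpolation=cv2.INTER_CUBIC)
    for x in range((x0+9)//10*10,x1,10): cv2.putText(c,str(x),((x-x0)*s,8),0,.3,(0,255,255),1); cv2.line(c,((x-x0)*s,10),((x-x0)*s,14),(0,255,255),1)
    for y in range((y0+9)//10*10,y1,10): cv2.putText(c,str(y),(0,(y-y0)*s),0,.3,(0,255,255),1)
    cv2.imwrite("pics/"+name,c)
E
python3 - <<'E'
from h import *
a=get_image("top");crop(a,160,115,350,265,4,"topc0.png")
a=get_image("scene");crop(a,150,110,350,270,4,"scc0.png")
E
```

```text
(no output)
```

View pics/topc0.png

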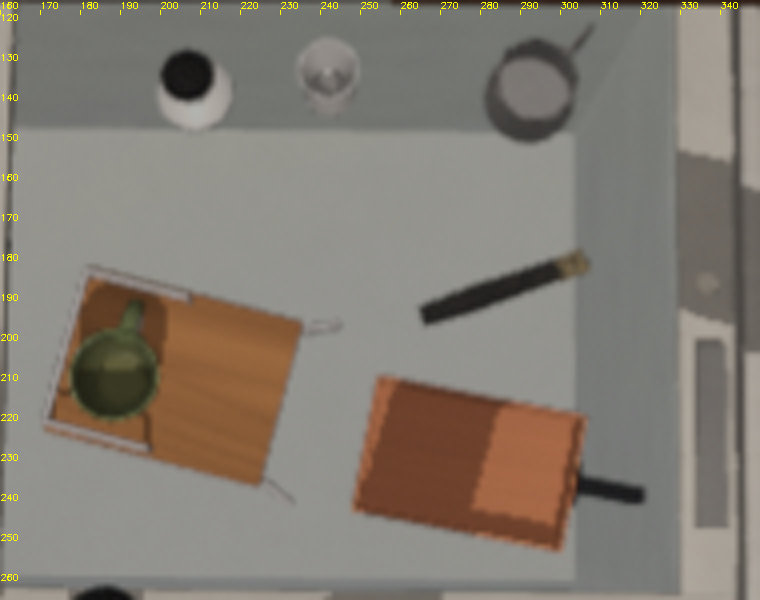

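View pics/scc0.png

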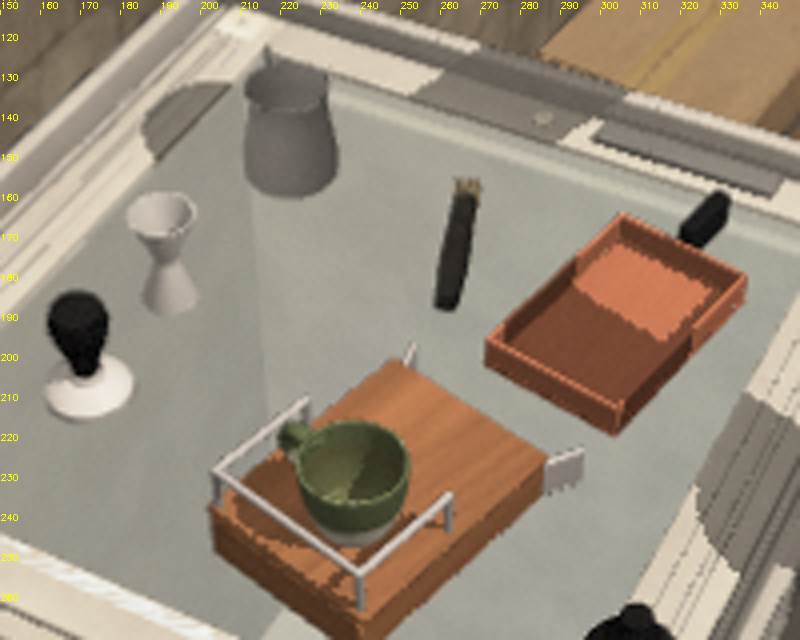

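```bash
cat > meas.py <<'E'
from h import *
def blob(im,roi,f,z,name=None):
    x0,y0,x1,y1=roi
    sub=im["color"][y0:y1,x0:x1]
    s=8
    big=cv2.resize(sub,None,fx=s,fy=s,interpolation=cv2.INTER_CUBIC)
    hsv=cv2.cvtColor(big,cv2.COLOR_BGR2HSV)
    m=f(big.astype(int),hsv.astype(int)).astype(np.uint8)*255
    m=cv2.morphologyEx(m,cv2.MORPH_OPEN,np.ones((9,9)))
    c=max(cv2.findContours(m,0,2)[0],key=cv2.contourArea)[:,0]
    P=np.array([onz(im,x0+(x+.5)/s-.5,y0+(y+.5)/s-.5,z) for x,y in c])
    r=cv2.minAreaRect((P*1000).astype(np.float32))
    return P,r,cv2.boxPoints(r)/1000
E
python3 - <<'E'
from meas import *
a=get_image("top")
print("cam",-a["R"].T@a["t"])
cop=lambda b,h:(b[...,2]-b[...,0]>35)
P,r,bx=blob(a,(240,200,320,265),cop,.026);print("tray",r,bx)
P,r,bx=blob(a,(165,175,242,245),cop,.042);print("riser",r,bx)
P,r,bx=blob(a,(255,165,315,205),lambda b,h:(h[...,2]<100),.0085);print("brush handle",r,bx)
P,r,bx=blob(a,(255,165,315,205),lambda b,h:(h[...,2]<100)|(b[...,2]-b[...,0]>25),.0085);print("brush",r,bx)
P,r,bx=blob(a,(304,228,330,246),lambda b,h:(h[...,2]<70),.040);print("grip",r,bx)
E
```

```text
cam [0.45964423 0.01407688 1.44153025]
tray ((484.5123291015625, -64.30101013183594), (161.64080810546875, 104.69847869873047), 79.39637756347656) [[ 0.41818497 -0.13410833]
 [ 0.5210956  -0.15337427]
 [ 0.5508397   0.00550632]
 [ 0.44792908  0.02477225]]
riser ((546.13916015625, 154.3193359375), (162.6682891845703, 125.89583587646484), 75.73960876464844) [[0.46509594 0.09099731]
 [0.5871124  0.0599855 ]
 [0.62718236 0.21764135]
 [0.5051659  0.24865317]]
brush handle ((614.520751953125, -82.87158966064453), (19.90867042541504, 117.10609436035156), 18.976648330688477) [[ 0.58606696 -0.03073781]
 [ 0.6241479  -0.14147933]
 [ 0.64297456 -0.13500537]
 [ 0.6048936  -0.02426386]]
brush ((617.2158813476562, -89.99009704589844), (19.901519775390625, 132.40493774414062), 19.757017135620117) [[ 0.58547235 -0.03104834]
 [ 0.6302294  -0.15565921]
 [ 0.6489594  -0.14893186]
 [ 0.60420233 -0.02432098]]
grip ((465.934326171875, -165.857666015625), (51.76689529418945, 15.816513061523438), 81.40872955322266) [[ 0.45424822 -0.19026932]
 [ 0.46988726 -0.19263205]
 [ 0.47762042 -0.14144601]
 [ 0.4619814  -0.13908328]]
```

```bash
cat > plan.py <<'E'
from h import *
from scipy.spatial.transform import Rotation as Rn
def cur():
    s=get_state(); q=s["ee_rot"]; return s,np.array(s["position"]),Rn.from_quat([q[1],q[2],q[3],q[0]])
def tgt(jawhead_deg,R0):
    # tool y down, tool z horizontal at heading; choose half-turn closest to R0
    best=None
    for k in(0,180):
        h=np.radians(jawhead_deg+k); z=np.array([np.cos(h),np.sin(h),0]); y=np.array([0,0,-1.]); x=np.cross(y,z)
        R=Rn.from_matrix(np.stack([x,y,z],1)); a=(R0.inv()*R).magnitude()
        if best is None or a<best[0]: best=(a,R)
    return best[1]
def rel(p,head):
    s,p0,R0=cur(); R=tgt(head,R0)
    d=R0.inv().apply(np.array(p)-p0)*100; r=np.degrees((R0.inv()*R).as_rotvec())/8
    print("clk",s["clock"],"pos",p0.round(4),"zaxis",R0.as_matrix()[:,2].round(3),"j6",s["qpos"][5].round(3),"w",round(s["width"],4),"F",s["contact_force"].round(1))
    print("shift cm",d.round(2),"turn",r.round(3))
E
python3 - <<'E'
from plan import *
s,p,R=cur();print(R.as_matrix().round(3))
rel([.6165,-.0885,.12],19.8)
# scene-camera cross-check: project corners
a=get_image("scene"); t=get_image("top")
h=np.radians(79.4);e=np.array([np.cos(h),np.sin(h),0]);n=np.array([-e[1],e[0],0])
c=np.array([.4845,-.0643,.026]);print("tray",proj(a,[c+i*e*.08+j*n*.052 for i in(-1,1) for j in(-1,1)]).round(1))
h=np.radians(75.74);e=np.array([np.cos(h),np.sin(h),0]);n=np.array([-e[1],e[0],0])
c=np.array([.526,.0755,.042]);print("riser",proj(a,[c+i*e+j*n*.0635 for i in(0,.166) for j in(-1,1)]).round(1))
print(proj(t,[c+i*e+j*n*.0635 for i in(0,.166) for j in(-1,1)]).round(1))
h=np.radians(109.8);e=np.array([np.cos(h),np.sin(h),0]);c=np.array([.617,-.09,.0085]);print("brush",proj(a,[c+i*e*.067 for i in(-1,1)]).round(1))
E
```

```text
[[-0.97  -0.     0.242]
 [-0.242  0.001 -0.97 ]
 [-0.    -1.    -0.001]]
clk 0.25 pos [ 0.1393 -0.5576  0.2309] zaxis [ 0.242 -0.97  -0.001] j6 -0.121 w 0.0853 F [ 0.2 -0.2  0.4]
shift cm [-57.66  11.12 -33.94] turn [5.0000e-03 1.0529e+01 4.0000e-03]
tray [[305.9 162.6]
 [337.8 178.3]
 [271.7 194.3]
 [304.9 212.3]]
riser [[249.1 198.6]
 [288.2 223.5]
 [201.5 236. ]
 [241.2 265.1]]
[[235.4 194.9]
 [224.2 236.7]
 [181.2 180.6]
 [169.6 222.2]]
brush [[267.7 154.5]
 [262.1 186.2]]
```

```bash
sed -i 's/for k in(0,180)/for k in(0,)/' plan.py
python3 -m jog '[90,-57.7,3,-33.9,0,-11.97,0, 90,-57.7,3,-33.9,0,-11.97,0, 90,-57.7,3,-33.9,0,-11.97,0, 90,-57.7,3,-33.9,0,-11.97,0, 90,-57.7,3,-33.9,0,-11.97,0, 90,-57.7,3,-33.9,0,-11.97,0, 90,-57.7,3,-33.9,0,-11.97,0, 90,-57.7,3,-33.9,0,-11.97,0, 90,-57.7,3,-33.9,0,-11.97,0, 90,-57.7,3,-33.9,0,-11.97,0, 90,-57.7,3,-33.9,0,-11.97,0, 90,-57.7,3,-33.9,0,-11.97,0]' 40
python3 -c "
from plan import *
rel([.6165,-.0885,.04],19.8)"
```

```text
clock: 1.85
position: [0.6189, -0.0866, 0.2005]
ee_rot: [0.58, -0.579, 0.406, -0.405]
contact_force: [-0.9, -0.4, -0.2]
width: 0.055
clk 1.85 pos [ 0.6189 -0.0866  0.2005] zaxis [0.94  0.342 0.   ] j6 -0.6 w 0.055 F [-0.9 -0.4 -0.2]
shift cm [ 0.11 16.05 -0.3 ] turn [-0.003  0.028 -0.005]
```

```bash

python3 -m jog '[90,0,6,0,0,0,0, 90,0,12,0,0,0,0, 90,0,15,0,0,0,0, 90,0,15,0,0,0,0, 90,0,15,0,0,0,0]'
python3 -c "
from plan import *
rel([.6165,-.0885,.003],19.8)
for n in('top','scene'):
  a=get_image(n); crop(a,*((210,120,330,210) if n=='top' else (200,90,340,230)),5 if n=='top' else 4,n+'1.png')"
```

```text
clock: 2.48
position: [0.6179, -0.0901, 0.0529]
ee_rot: [0.579, -0.578, 0.406, -0.408]
contact_force: [1.2, 0.1, -0.9]
width: 0.0552
clk 2.475 pos [ 0.6179 -0.0901  0.0529] zaxis [0.941 0.338 0.002] j6 -0.6 w 0.0552 F [ 1.2  0.1 -0.9]
shift cm [-0.21  4.99 -0.08] turn [-0.014 -0.006  0.013]
```

View pics/scene1.png

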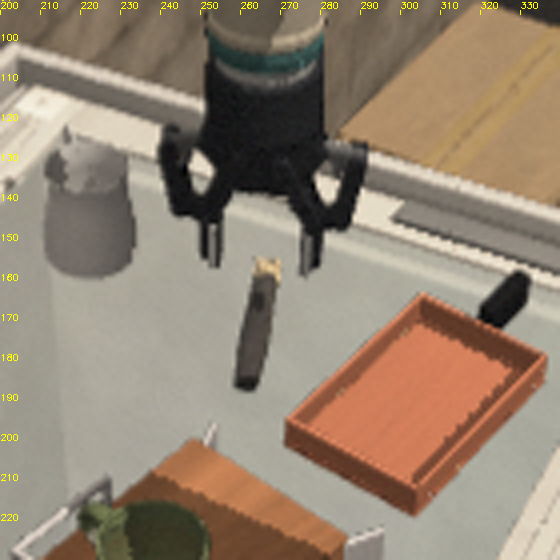

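```bash

python3 -m jog '[90,-0.1,2.5,-0.1,0,0,0, 90,-0.1,4.3,-0.1,0,0,0, 90,-0.1,4.7,-0.1,0,0,0, 90,-0.1,4.7,-0.1,0,0,0, 90,-0.1,4.7,-0.1,0,0,0]'
python3 -c "
from plan import *
rel([.6165,-.0885,.003],19.8)"
```

```text
clock: 3.2
position: [0.6167, -0.0888, 0.0056]
ee_rot: [0.579, -0.578, 0.406, -0.407]
contact_force: [-0.1, -0.2, 0.2]
width: 0.0553
clk 3.2 pos [ 0.6167 -0.0888  0.0056] zaxis [0.941 0.339 0.002] j6 -0.6 w 0.0553 F [-0.1 -0.2  0.2]
shift cm [-0.04  0.26 -0.  ] turn [-0.014 -0.001  0.01 ]
```

```bash

python3 -m jog '[90,0,0.2,0,0,0,0, 220,0,0.2,0,0,0,0, 220,0,0.2,0,0,0,0, 220,0,0.2,0,0,0,0, 220,0,0.2,0,0,0,0, 220,0,0.2,0,0,0,0, 220,0,0.2,0,0,0,0]' 40
python3 -m jog '[220,0,-2,0,0,0,0, 220,0,-5,0,0,0,0, 220,0,-8,0,0,0,0, 220,0,-8,0,0,0,0, 220,0,-8,0,0,0,0]'
python3 -c "
from plan import *
h=np.radians(79.4)
print(np.array([.4845,-.0643]))
rel([.4845,-.0643,.09],-10.6)
a=get_image('scene');crop(a,200,90,340,230,4,'scene2.png')
a=get_image('top');crop(a,210,120,330,260,4,'top2.png')"
```

```text
clock: 4.08
position: [0.6161, -0.0886, 0.0025]
ee_rot: [0.579, -0.578, 0.406, -0.407]
contact_force: [0.5, 0.1, 2.7]
width: 0.0178
clock: 4.7
position: [0.6147, -0.0884, 0.0811]
ee_rot: [-0.578, 0.579, -0.407, 0.406]
contact_force: [-1.0, 0.2, -0.3]
width: 0.0177
[ 0.4845 -0.0643]
clk 4.7 pos [ 0.6147 -0.0884  0.0811] zaxis [ 0.941  0.338 -0.002] j6 -0.6 w 0.0177 F [-1.   0.2 -0.3]
shift cm [ -6.67  -0.86 -11.44] turn [ 0.016  3.798 -0.004]
```

View pics/scene2.png

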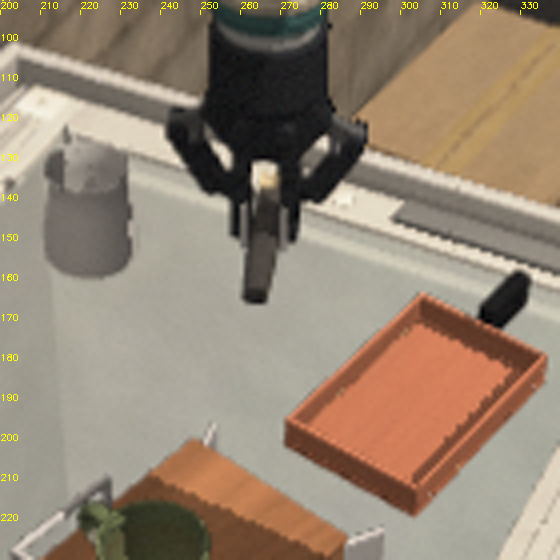

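View pics/top2.png

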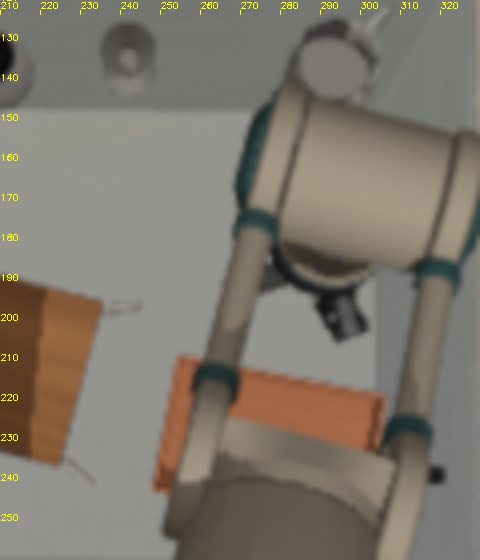

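```bash

python3 -m jog '[220,-6.7,-0.9,-11.4,0,3.8,0, 220,-6.7,-0.9,-11.4,0,3.8,0, 220,-6.7,-0.9,-11.4,0,3.8,0, 220,-6.7,-0.9,-11.4,0,3.8,0, 220,-6.7,-0.9,-11.4,0,3.8,0, 220,-6.7,-0.9,-11.4,0,3.8,0, 220,-6.7,-0.9,-11.4,0,3.8,0]'
python3 -c "
from plan import *
rel([.4845,-.0643,.009],-10.6)
a=get_image('scene');crop(a,200,90,340,230,4,'scene3.png')"
```

```text
clock: 5.68
position: [0.4864, -0.0643, 0.091]
ee_rot: [0.452, -0.452, 0.544, -0.544]
contact_force: [0.6, -0.6, 0.3]
width: 0.0181
clk 5.675 pos [ 0.4864 -0.0643  0.091 ] zaxis [ 0.983 -0.184 -0.   ] j6 -0.089 w 0.0181 F [ 0.6 -0.6  0.3]
shift cm [ 0.04  8.2  -0.18] turn [0.001 0.002 0.   ]
```

View pics/scene3.png

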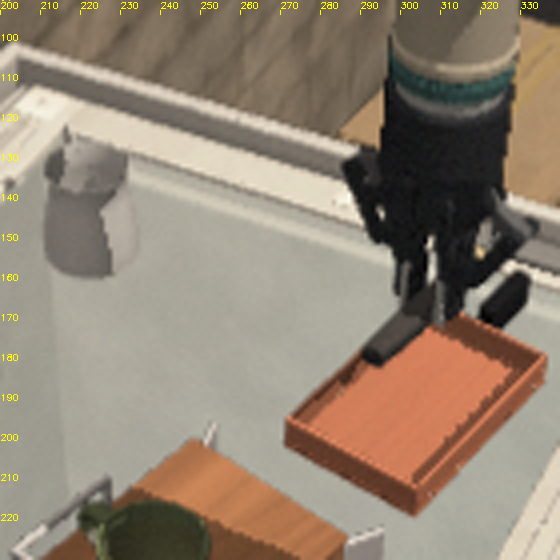

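```bash

python3 -m jog '[220,0,3,-0.1,0,0,0, 220,0,6,-0.1,0,0,0, 220,0,7.6,-0.1,0,0,0, 220,0,8,-0.1,0,0,0, 220,0,8,-0.1,0,0,0, 220,0,8,-0.1,0,0,0]'
python3 -c "
from plan import *
rel([.4845,-.0643,.007],-10.6)
a=get_image('scene');crop(a,200,90,340,230,4,'scene4.png')"
```

```text
clock: 6.48
position: [0.4856, -0.0642, 0.012]
ee_rot: [-0.452, 0.451, -0.544, 0.545]
contact_force: [-0.3, -0.2, -1.2]
width: 0.0181
clk 6.475 pos [ 0.4856 -0.0642  0.012 ] zaxis [ 0.983 -0.184  0.002] j6 -0.088 w 0.0181 F [-0.3 -0.2 -1.2]
shift cm [ 0.03  0.5  -0.1 ] turn [-0.013 -0.001  0.002]
```

View pics/scene4.png

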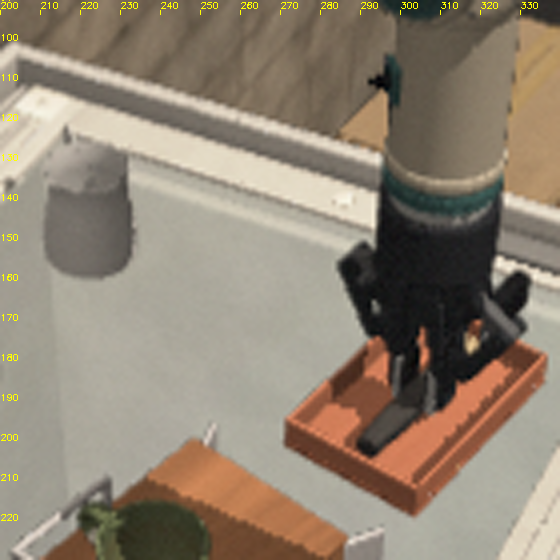

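Brush is between the walls; go down the last few mm and release with a small opening.

```bash

python3 -m jog '[220,0,0.3,0,0,0,0, 220,0,0.45,0,0,0,0, 220,0,0.45,0,0,0,0, 220,0,0.45,0,0,0,0]'
python3 -m jog '[150,0,0,0,0,0,0, 150,0,0,0,0,0,0, 150,0,0,0,0,0,0, 150,0,0,0,0,0,0, 150,0,0,0,0,0,0]'
python3 -m jog '[150,0,-2,0,0,0,0, 150,0,-5,0,0,0,0, 150,0,-10,0,0,0,0, 150,0,-10,0,0,0,0, 150,0,-10,0,0,0,0]'
python3 -c "
from plan import *
h=np.radians(79.4)
rel([.4845-.11*np.cos(h),-.0643-.11*np.sin(h),.1],-10.6)
a=get_image('scene');crop(a,200,90,340,230,4,'scene5.png')"
```

```text
clock: 7.02
position: [0.4848, -0.064, 0.0068]
ee_rot: [-0.452, 0.452, -0.544, 0.544]
contact_force: [0.4, -0.4, -0.1]
width: 0.0179
clock: 7.65
position: [0.4848, -0.0639, 0.0068]
ee_rot: [-0.452, 0.452, -0.544, 0.544]
contact_force: [-0.8, 0.4, -0.3]
width: 0.0349
clock: 8.28
position: [0.4843, -0.0638, 0.1065]
ee_rot: [0.452, -0.452, 0.544, -0.544]
contact_force: [-0.5, -1.1, -1.2]
width: 0.0349
clk 8.275 pos [ 0.4843 -0.0638  0.1065] zaxis [ 0.983 -0.184 -0.   ] j6 -0.088 w 0.0349 F [-0.5 -1.1 -1.2]
shift cm [11.05  0.65  0.03] turn [ 0.003 -0.002  0.   ]
```

View pics/scene5.png

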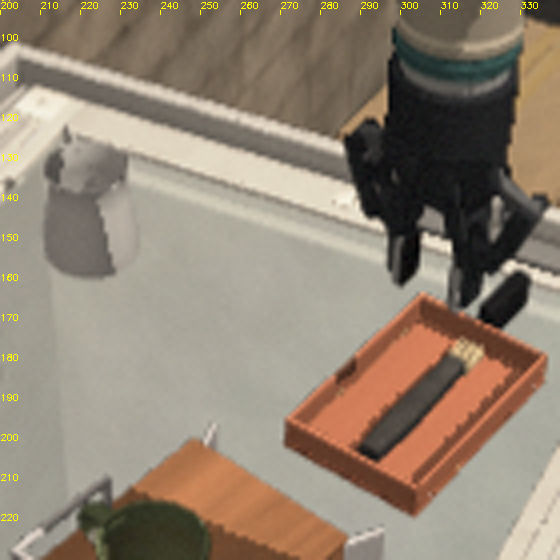

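```bash

python3 - <<'E'
from h import *
t=get_image('top');s=get_image('scene')
for pt,ps in (((333,200),(298,143.5)),((333,246.5),(343,158)),((341,200),(301,139)),((341,246.5),(345,154))):
    o1,d1=ray(t,*pt);o2,d2=ray(s,*ps)
    A=np.stack([d1,-d2],1);k=np.linalg.lstsq(A,o2-o1,rcond=None)[0]
    print((o1+d1*k[0]).round(3),(o2+d2*k[1]).round(3))
crop(s,260,100,400,200,5,'frame.png')
E
```

```text
[ 0.577 -0.233  0.016] [ 0.579 -0.232  0.016]
[ 0.438 -0.232  0.016] [ 0.438 -0.232  0.016]
[ 0.577 -0.257  0.016] [ 0.58  -0.256  0.016]
[ 0.438 -0.257  0.012] [ 0.44  -0.256  0.012]
```

View pics/frame.png

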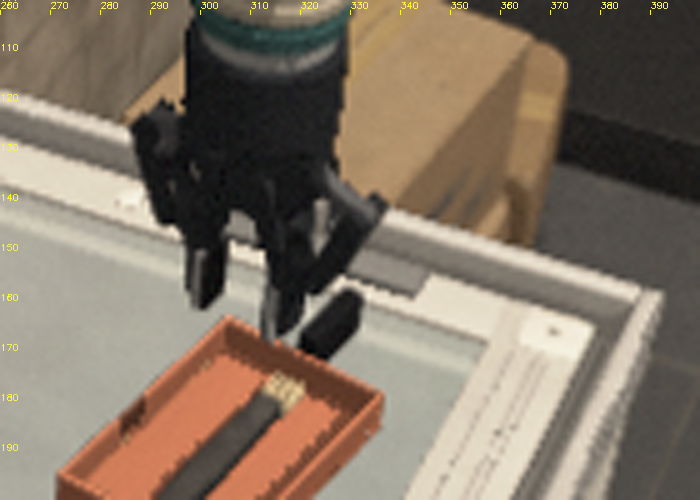

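```bash

python3 -m jog '[120,6,0.6,0,0,0,0, 120,11,0.6,0,0,0,0, 120,11,0.6,0,0,0,0, 120,11,0.6,0,0,0,0, 120,11,0.6,0,0,0,0]'
python3 -c "
from plan import *
h=np.radians(79.4)
rel([.4845-.11*np.cos(h),-.0643-.11*np.sin(h),.007],-10.6)
a=get_image('scene');crop(a,260,90,400,230,4,'scene6.png')"
```

```text
clock: 9.05
position: [0.4643, -0.1708, 0.1003]
ee_rot: [0.452, -0.452, 0.544, -0.543]
contact_force: [-0.9, 0.1, 0.2]
width: 0.0455
clk 9.05 pos [ 0.4643 -0.1708  0.1003] zaxis [ 0.983 -0.183 -0.001] j6 -0.31 w 0.0455 F [-0.9  0.1  0.2]
shift cm [0.17 9.33 0.04] turn [ 0.008  0.007 -0.005]
```

View pics/scene6.png

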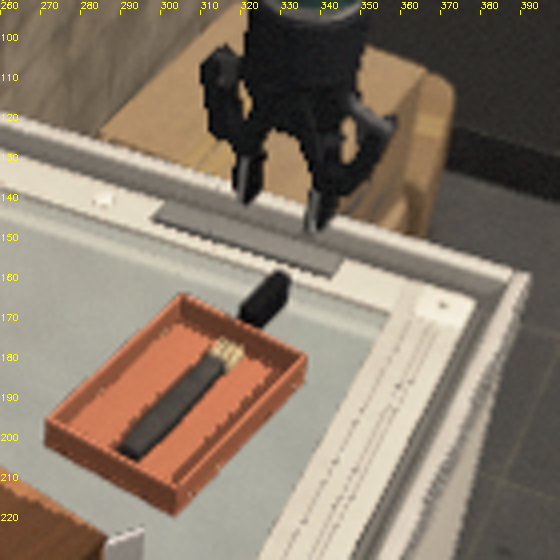

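```bash

python3 -m jog '[120,0.1,4,0,0,0,0, 120,0.1,7.5,0,0,0,0, 120,0.1,9.1,0,0,0,0, 120,0.1,9.1,0,0,0,0, 120,0.1,9.1,0,0,0,0]' 60
python3 -m jog '[120,0,0,0,0,0,0, 230,0,0,0,0,0,0, 230,0,0,0,0,0,0, 230,0,0,0,0,0,0, 230,0,0,0,0,0,0, 230,0,0,0,0,0,0]' 60
python3 - <<'E'
from plan import *
from meas import *
rel([.4645,-.1724,.0085],-10.6)
t=get_image('top');crop(t,160,160,350,265,4,'top7.png')
E
```

```text
clock: 9.72
position: [0.4651, -0.1728, 0.0104]
ee_rot: [-0.452, 0.452, -0.543, 0.544]
contact_force: [-0.4, 0.7, -0.1]
width: 0.0453
clock: 10.48
position: [0.4648, -0.1733, 0.0104]
ee_rot: [-0.452, 0.451, -0.544, 0.545]
contact_force: [-0.0, 0.8, 5.6]
width: 0.0131
clk 10.475 pos [ 0.4648 -0.1733  0.0104] zaxis [ 0.983 -0.184  0.001] j6 -0.312 w 0.0131 F [-0.   0.8  5.6]
shift cm [-0.08  0.19 -0.04] turn [-0.008 -0.004  0.002]
```

View pics/top7.png

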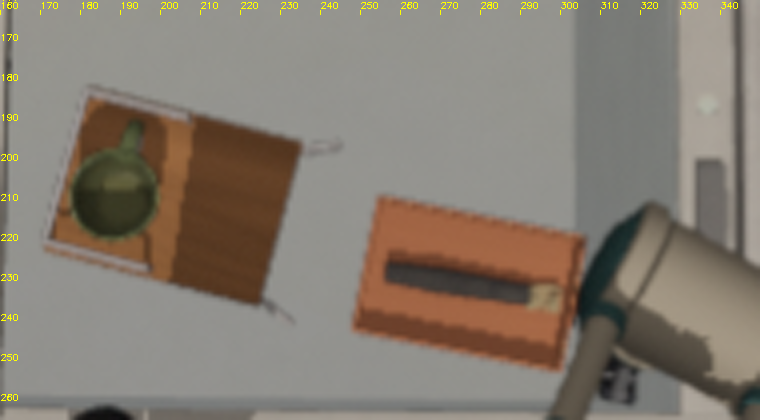

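```bash

python3 -c "
from plan import *
rel([.4679,-.1530,.0104],-14.26)"
```

```text
clk 10.525 pos [ 0.4648 -0.1733  0.0104] zaxis [ 0.983 -0.184  0.001] j6 -0.312 w 0.0132 F [-1.1  0.6  5.8]
shift cm [-2.05  0.   -0.07] turn [-0.009  0.454  0.002]
```

```bash

python3 -m jog '[230,-0.5,0,0,0,0.1,0, 230,-1,0,0,0,0.2,0, 230,-1.5,0,-0.1,0,0.35,0, 230,-2,0,-0.1,0,0.46,0, 230,-2,0,-0.1,0,0.46,0, 230,-2,0,-0.1,0,0.46,0]'
python3 - <<'E'
from plan import *
from meas import *
rel([.5184,.0457,.0104],-14.26)
t=get_image('top');crop(t,160,160,350,265,4,'top8.png')
cop=lambda b,h:(b[...,2]-b[...,0]>35)
P,r,bx=blob(t,(240,195,318,265),cop,.026);print("tray",r,bx)
E
```

```text
clock: 11.28
position: [0.4673, -0.1541, 0.0105]
ee_rot: [-0.434, 0.434, -0.557, 0.559]
contact_force: [-2.0, -1.5, 5.9]
width: 0.0127
clk 11.275 pos [ 0.4673 -0.1541  0.0105] zaxis [ 0.969 -0.246  0.001] j6 -0.209 w 0.0127 F [-2.  -1.5  5.9]
shift cm [-20.63  -0.03   0.04] turn [-0.008  0.003  0.012]
tray ((493.2586669921875, -46.641990661621094), (161.65008544921875, 104.697998046875), 75.7580795288086) [[ 0.42263427 -0.1121042 ]
 [ 0.5241145  -0.13786165]
 [ 0.56388307  0.01882022]
 [ 0.46240282  0.04457767]]
```

View pics/top8.png

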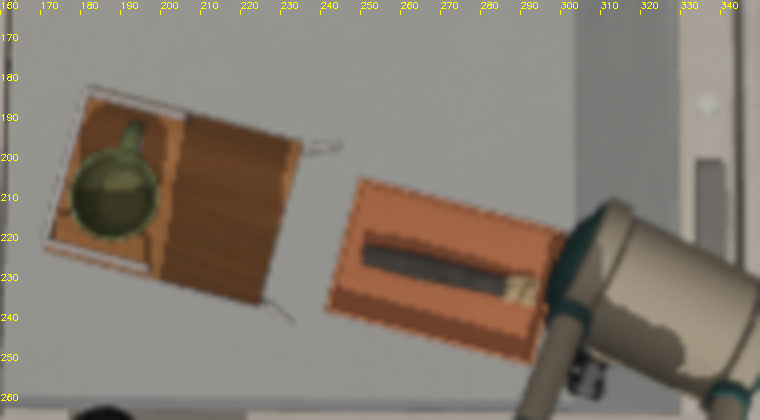

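```bash

python3 -m jog '[230,-0.5,0,0.05,0,0,0, 230,-1.2,0,0.12,0,0,0, 230,-2,0,0.12,0,0,0, 230,-3,0,0.12,0,0,0, 230,-4,0,0.12,0,0,0, 230,-5,0,0.12,0,0,0, 230,-6,0,0.12,0,0,0, 230,-7,0,0.12,0,0,0, 230,-8,0,0.12,0,0,0, 230,-9,0,0.12,0,0,0, 230,-9.5,0,0.12,0,0,0, 230,-9.5,0,0.12,0,0,0]'
python3 - <<'E'
from plan import *
rel([.5184,.0457,.0104],-14.26)
t=get_image('top');crop(t,160,160,350,265,4,'top9.png')
t=get_image('scene');crop(t,180,130,360,280,4,'scene9.png')
E
```

```text
clock: 12.82
position: [0.4924, -0.062, 0.0104]
ee_rot: [-0.434, 0.434, -0.557, 0.559]
contact_force: [-0.7, -1.9, 6.0]
width: 0.0128
clk 12.825 pos [ 0.4924 -0.062   0.0104] zaxis [ 0.969 -0.246  0.002] j6 -0.015 w 0.0128 F [-0.7 -1.9  6. ]
shift cm [-1.108e+01 -1.000e-02 -1.200e-01] turn [-0.013  0.004  0.008]
```

View pics/top9.png

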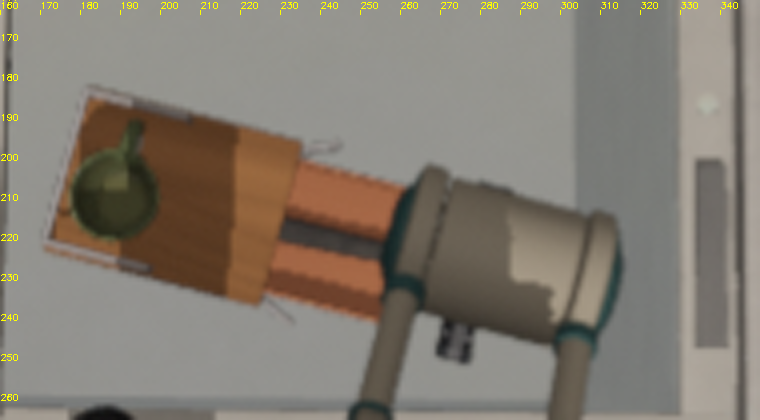

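View pics/scene9.png

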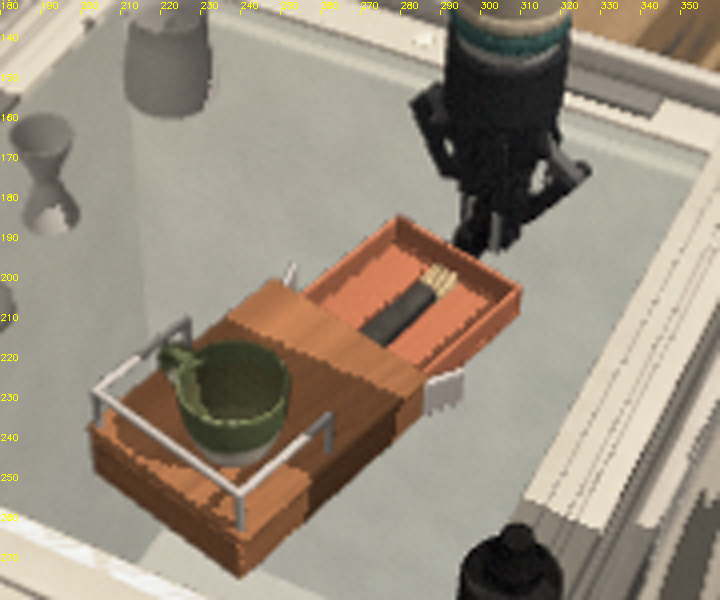

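```bash

python3 -m jog '[230,-0.5,0,0,0,0,0, 230,-1.2,0,0,0,0,0, 230,-2.2,0,0,0,0,0, 230,-3.2,0,0,0,0,0, 230,-4.2,0,0,0,0,0, 230,-5.2,0,0,0,0,0, 230,-6.2,0,0,0,0,0, 230,-7.2,0,0,0,0,0, 230,-8.2,0,0,0,0,0, 230,-9.2,0,0,0,0,0, 230,-10,0,0,0,0,0, 230,-10,0,0,0,0,0]'
python3 -m jog '[230,-0.2,0,0,0,0,0, 230,-0.4,0,0,0,0,0, 230,-0.6,0,0,0,0,0, 230,-0.6,0,0,0,0,0]'
python3 - <<'E'
from plan import *
rel([.5184,.0457,.0104],-14.26)
E
```

```text
clock: 14.42
position: [0.5169, 0.0352, 0.0104]
ee_rot: [-0.434, 0.434, -0.558, 0.559]
contact_force: [-1.2, -0.9, 6.7]
width: 0.013
clock: 14.92
position: [0.518, 0.04, 0.0104]
ee_rot: [-0.434, 0.435, -0.557, 0.559]
contact_force: [-1.0, -5.9, 5.9]
width: 0.0131
clk 14.925 pos [0.518  0.04   0.0104] zaxis [ 0.969 -0.246  0.001] j6 0.195 w 0.0131 F [-1.  -5.9  5.9]
shift cm [-0.56  0.   -0.1 ] turn [-0.008  0.005  0.015]
```

```bash

python3 -m jog '[230,-0.1,0,0,0,0,0, 230,-0.2,0,0,0,0,0, 230,-0.2,0,0,0,0,0]'
python3 -m jog '[230,-0.1,0,0,0,0,0, 230,-0.2,0,0,0,0,0, 230,-0.2,0,0,0,0,0]'
python3 - <<'E'
from plan import *
rel([.5184,.0457,.0104],-14.26)
t=get_image('top');crop(t,160,160,350,265,4,'top10.png')
t=get_image('scene');crop(t,180,130,360,280,4,'scene10.png')
E
```

```text
clock: 15.3
position: [0.5185, 0.0418, 0.0105]
ee_rot: [-0.434, 0.435, -0.557, 0.559]
contact_force: [-1.6, -6.3, 6.5]
width: 0.0134
clock: 15.68
position: [0.519, 0.0437, 0.0105]
ee_rot: [-0.434, 0.435, -0.557, 0.559]
contact_force: [-1.6, -5.7, 6.5]
width: 0.0128
clk 15.675 pos [0.519  0.0437 0.0105] zaxis [ 0.969 -0.246  0.001] j6 0.203 w 0.0128 F [-1.6 -5.7  6.5]
shift cm [-0.18  0.01 -0.1 ] turn [-0.007  0.005  0.017]
```

View pics/scene10.png

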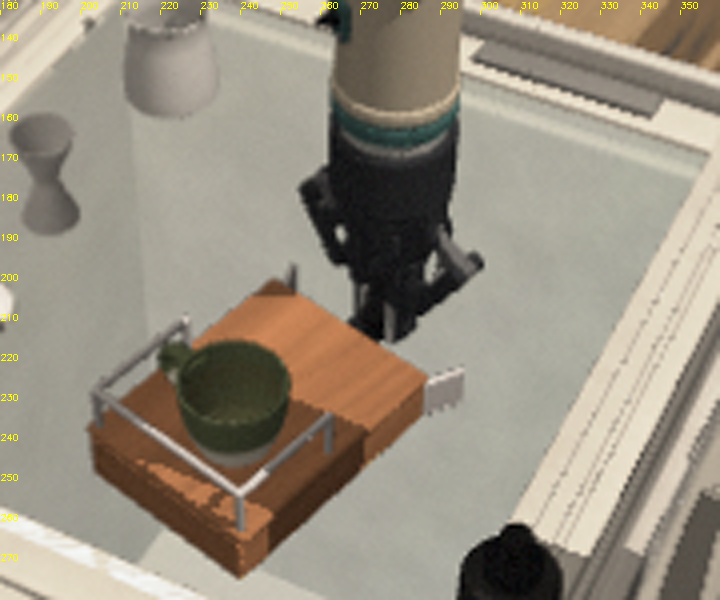

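Constant ~6 N is sliding friction, so there is no stop yet. I'll continue in small steps until the force rises.

```bash

for i in 1 2; do :; done
python3 -m jog '[230,-0.1,0,0,0,0,0, 230,-0.2,0,0,0,0,0, 230,-0.2,0,0,0,0,0]'
python3 -m jog '[230,-0.1,0,0,0,0,0, 230,-0.2,0,0,0,0,0, 230,-0.2,0,0,0,0,0]'
python3 -m jog '[230,-0.1,0,0,0,0,0, 230,-0.1,0,0,0,0,0]'
```

```text
clock: 16.15
position: [0.5191, 0.0442, 0.0105]
ee_rot: [-0.433, 0.436, -0.556, 0.559]
contact_force: [-2.7, -10.9, 8.2]
width: 0.0131
clock: 16.52
position: [0.5191, 0.0442, 0.0105]
ee_rot: [-0.433, 0.437, -0.556, 0.559]
contact_force: [-4.3, -19.2, 8.3]
width: 0.0132
clock: 16.77
position: [0.5191, 0.0442, 0.0105]
ee_rot: [-0.432, 0.438, -0.555, 0.56]
contact_force: [-4.8, -22.2, 9.1]
width: 0.0132
```

```bash

python3 -m jog '[230,0.2,0,0,0,0,0, 230,0.35,0,0,0,0,0, 230,0.35,0,0,0,0,0]'
python3 -m jog '[120,0,0,0,0,0,0, 120,0,0,0,0,0,0, 120,0,0,0,0,0,0, 120,0,0,0,0,0,0, 120,0,0,0,0,0,0]'
python3 -m jog '[120,0,-2,0,0,0,0, 120,0,-4,0,0,0,0, 120,0,-8,0,0,0,0, 120,0,-13,0,0,0,0, 120,4,-18,0,0,0,0, 120,10,-18,0,0,0,0, 120,16,-18,0,0,0,0, 120,22,-18,0,0,0,0, 120,28,-18,0,0,0,0, 120,28,-18,0,0,0,0, 120,28,-18,0,0,0,0]'
python3 - <<'E'
from h import *
t=get_image('top');crop(t,160,115,350,265,4,'top11.png')
t=get_image('scene');crop(t,150,110,350,270,4,'scene11.png')
E
```

```text
clock: 17.15
position: [0.5191, 0.0442, 0.0105]
ee_rot: [-0.434, 0.435, -0.557, 0.559]
contact_force: [-2.3, -9.2, 7.2]
width: 0.0131
clock: 17.77
position: [0.5192, 0.0468, 0.0097]
ee_rot: [0.434, -0.434, 0.558, -0.558]
contact_force: [0.1, 0.4, -0.2]
width: 0.0452
clock: 19.15
position: [0.4498, -0.2242, 0.1896]
ee_rot: [0.434, -0.433, 0.559, -0.558]
contact_force: [1.0, 0.6, 1.0]
width: 0.0452
```

View pics/scene11.png

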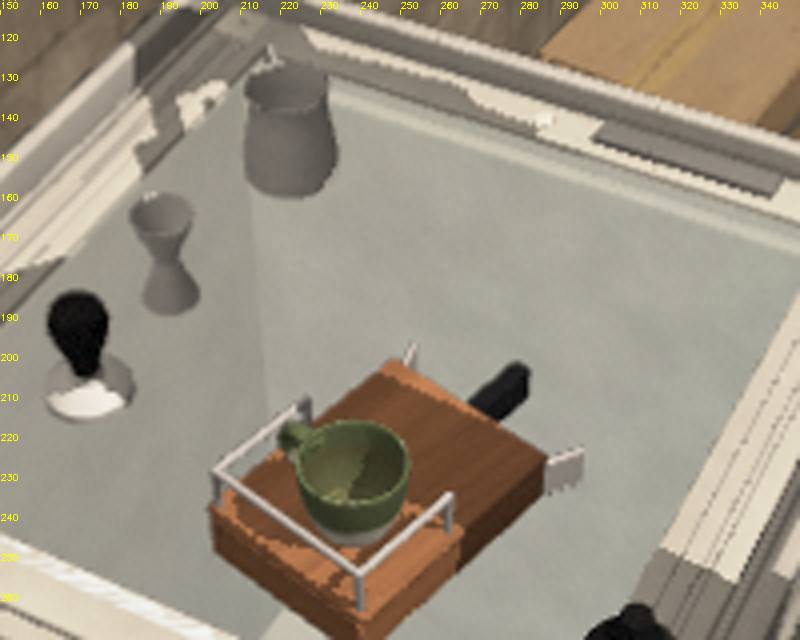

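View pics/top11.png

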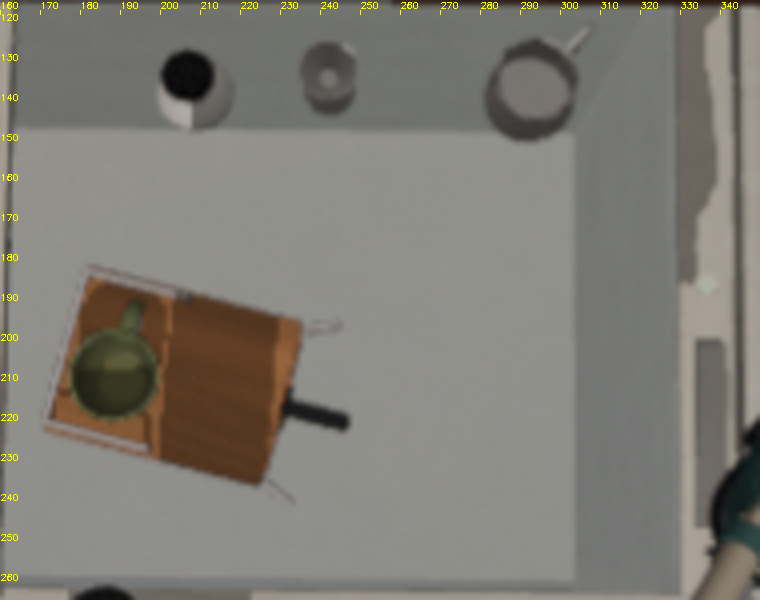

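```bash

python3 - <<'E'
from meas import *
t=get_image('top');s=get_image('scene')
m=np.array([.526,.0755]);h=np.radians(75.74);e=np.array([np.cos(h),np.sin(h)]);n=np.array([-e[1],e[0]])
P,r,b=blob(t,(232,210,260,230),lambda b,h:(h[...,2]<85),.040);q=P-m;print("grip min/max along",(q@e).min(),(q@e).max(),"lat",((q@n).min()+(q@n).max())/2, r)
P,r,b=blob(s,(264,195,290,225),lambda b,h:(h[...,2]<70),.040);q=P-m;print("scene",(q@e).min(),(q@e).max(),r)
print(proj(s,[[*(m-.05*e),.04],[*(m-.05*e),.01]]))
# bystander shift
for nme,im in(("top",t),("scene",s)):
    a=cv2.imread(f"pics/{nme}0.png")
    for k,(x0,y0,x1,y1) in {"top":{"tamper":(196,122,220,150),"jigger":(230,120,254,148),"pitch":(278,118,314,154),"flask":(172,258,200,286)},"scene":{"tamper":(155,175,190,218),"jigger":(175,150,205,192),"pitch":(203,115,240,164),"flask":(290,255,325,296)}}[nme].items():
        g=lambda i:cv2.Laplacian(cv2.GaussianBlur(cv2.cvtColor(i,6),(3,3),0),cv2.CV_32F)[y0:y1,x0:x1]
        print(nme,k,np.round(cv2.phaseCorrelate(g(a),g(im["color"])),2))if 0 else None
E
```

```text
grip min/max along -0.0518981871001784 -0.001568353156839041 lat -0.003236069546990061 ((519.0131225585938, 51.008975982666016), (52.40340042114258, 20.114852905273438), 64.6002197265625)
scene -0.047913944456270716 0.00033679967516224223 ((513.9098510742188, 54.05927276611328), (48.5696907043457, 25.95035171508789), 77.19810485839844)
[[281.01505989 200.54889333]
 [280.54662379 208.73506166]]
```

```bash
python3 -c "
from rig import *
s=get_state();print(s['clock'],s['qd'].round(3));print(sign_off())"
```

```text
19.35 [ 0.002 -0.    -0.003 -0.001 -0.002 -0.002]
the job is handed in; nothing more can be done
None
```

The brush is lying in the tray and the tray is home in the bay. I handed the job in at about 19.4 s of the 51 s allowed, and no verdict is reported.

**What I did:** I picked up the brush, turned it about 30° to line up with the tray, laid it in and let go. I then gripped the tray by its black grip, turned it about 3.7° to line up with the bay and pushed it in. It stopped dead at the back wall: the contact force rose to about 22 N with no more movement. I eased off the push, opened the fingers and moved the arm well clear.

**Last checks:**
- **Tray position:** the grip's outer end was about 52 mm before the mouth in the top view and 48 mm in the scene view, against 50 mm nominal. The finger position at the stop puts the tray origin at about 79 mm, inside the 75–85 mm limits. These agree to within a few millimetres.
- **Tray alignment:** it measured within 0.1° of the bay's direction just before it went in. I did not measure the angle again afterwards. The grip read about 3 mm to one side of the bay's centre line, within the 6 mm allowed.
- **Brush:** it was flat and near the centre of the tray after release, and still flat in the pictures as the tray went in. It can't be seen under the riser now.
- **Bystanders:** the tamper, jigger and pitcher look unmoved in both final pictures, and so does the part of the flask that shows. I compared them by eye only.

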